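Kickstand down, trace display held upright

ROBOT

A 6-joint arm with a two-finger parallel gripper is mounted at the origin on the work surface. World frame = base frame: x ahead of the robot, y to its left, z up, the work surface at z = 0. Lengths are in m, angles in rad, forces in N, time in s.
With the tool pointing down it reaches from about 0.275 to 0.975 m from the base axis. Payload 8.4 kg.
Tool frame: the origin (TCP) lies midway between the tips of the shut fingers; the grasp point (between the pads) lies 19 mm behind it; x points along the fingers, y is the direction in which the jaws open and shut, and the axes are right-handed (so a half turn about x gives the same grasp; the last joint's range is limited). The gripper opens to 92 mm and grips with 3 to 60 N. Pads are 20 mm wide; open, the fingers measure 128 mm over their backs; the gripper's body (75 mm by 189 mm) begins 69 mm behind the grasp point.
Start: joints at [1.174, 0.353, 1.633, -0, 1.155, -0.002], TCP at [0.24, 0.577, 0.175] pointing down, gripper open.
Joint ranges: [-2.63, 2.63], [-0.92, 2.1], [0.06, 2.66], [-1.3, 4.44], [0, 2.69], [-3.02, 3.02]. Speed limits (rad/s): [2.22, 2.22, 2.79, 3.14, 3.14, 3.14].

INTERFACE

Orientations are given as a rotation vector (axis times angle).
In Python, from rig import sense, imaging, ticket gives the robot as it stands. The module is installed in compiled form; this text tells all that it offers.
- The arm moves only by the tool servo_tool, never from a script. Its argument "motion" is one flat list of numbers, 7 for each row, row after row: the turn, a rotation vector about the tool's x, y, z in degrees, then the shift along the tool's x, y, z in cm, then the opening in per cent of the stroke, from 0 (shut) to 100 (fully open). In form: [ax, ay, az, tx, ty, tz, grip, ax, ay, az, tx, ty, tz, grip, ...]. A call has 1 to 10 rows; each row is the pose to reach, as a shift and turn from the pose commanded when the call began, along the tool's axes at that moment; what a row does not reach only later rows make up. A row lasts 1/12 s, in which the tool goes at most 41.7 mm and 7.16 degrees, less where a joint would pass 70% of its speed; a pose out of reach is approached as far as the arm can. A call with a gripper value outside its range is refused whole. The fingers move at their own pace and stop on an object; the grip force is fixed at half the most. Time passes only in rows, so rows that repeat a pose let the fingers close. It gives the time, the measured TCP pose, the force and the opening at its end, in the units of the state.
- sense(): the state, without advancing time (a new reading comes with each control period).
- imaging.capture(name): name is "side" or "top"; returns a dict with "frame" (384x512x3 uint8, red, green, blue), "fovy" (degrees; the focal length in pixels is half the picture's height over the tangent of half this angle, whatever the lens; pixels are square), "cx", "cy" (the principal point, pixels), "R" (3x3) and "t" (3): a world point X has camera coordinates R X + t. Camera axes: x right, y down, z forward; pixel columns grow to the right and rows downward; lengths in m; the calibration is good to about 2 mm. A picture is of the moment at which its call begins. There is no depth.
- ticket.finish_job(): hands the job in, once; it reports no verdict.
The state is a dict: "time_s": time; "joint_pos": joint angles; "qd": joint speeds; "effort": joint torques, N m; "position": TCP position; "tcp_rot": TCP orientation; "wrist_force": force on the tool from outside, world axes, zero at the start; "torque": the same for the moment, N m; "finger_gap": finger opening in m.
Only numpy, scipy, OpenCV 4.12 (cv2) and the standard library are available. Lean on these libraries where they do the work, as an engineer would, in place of code of your own. Each camera call takes 0.05 s, during which the arm holds its last target.

TASK

The small trace display on the desk has drooped forward on its slack hinge. Stand the gel bottle that is in the kickstand's way upright on the steel tray, then flip the yellow kickstand over centre and down onto the desk, and then raise the display upright by its orange handle bar. Finish while still gripping the handle bar and holding the display upright (a colleague will tighten the hinge; let go and it tips over), and leave everything else on the desk where it is.

Things in the scene. Friction and masses are not known exactly. Their poses are not given: they have to be found in the camera images.
- stand: Grey foot of the display stand, fixed to the desk; foot plate 150 x 220 x 14 mm. Origin on the desk surface right under the display's hinge. At yaw 0 its front (the display's screen side) faces -x, towards the robot; stand axes: x to the back, y to the left, z up. The kickstand is on its right (-y) side.
- display (a joint): Tilt of the display on its slack hinge, rad: 0 = exactly upright, positive = drooped forward (top towards the stand's -x), negative = tipped backward. Stops at +0.5 and -0.35; it starts resting on the forward stop. No friction or spring: let go near upright it falls to one of the stops. Display with handle 0.5 kg; black panel 22 mm thick, 200 mm wide (stand y), its top edge 155 mm from the hinge.
- display_hinge (a point): Middle of the display's hinge axis, which runs along the stand's y, 60 mm above the desk at the stand's origin.
- display_handle (a point): Centre of the round orange handle bar on top of the display: 16 mm diameter, 100 mm long, along the stand's y, 195 mm from the hinge axis. 32 mm of free gap between the bar and the panel's top edge; the bar is carried by two posts 50 mm left and right of its centre. When the display is upright it is right above the hinge, 255 mm above the desk. It can be pinched from straight above, fingers closing along the stand's x, and turns between the fingers as the display tilts.
- kickstand (a joint): Angle of the kickstand, rad: 0 = folded up (start), leaning 0.3 rad to the back (stand +x) of vertical; grows as it swings over the top to the front. 0.3 = straight up (over centre); beyond that it sinks forward by its own weight, slowed by a damper (takes a few seconds at most); 2.3 = fully down, foot on the desk. A bottle in its way stops it.
- kickstand_hub (a point): Pivot of the kickstand, axis along the stand's y, 66 mm above the desk, 180 mm to the right (stand -y) of the stand's origin.
- kickstand_foot (a point): Centre of the black rubber foot at the kickstand's free end: cylinder 24 mm diameter, 50 mm long along the stand's y, 130 mm from the pivot. The yellow leg between is 12 mm thick and 16 mm wide; kickstand 0.25 kg. Fully down, the foot is 118 mm in front (stand -x) of the pivot.
- bottle_center (a point): Centre (50 mm up) of the white gel bottle with blue cap: round body 44 mm diameter up to 62 mm height, then narrowing to the cap (22 mm), 100 mm high overall, about 0.18 kg. It stands upright on the desk where the kickstand's foot comes down. Its z axis points to the cap.
- tray: Steel tray fixed to the desk to the right of the stand: 220 mm (its x) by 140 mm (its y), rim 16 mm high and 4 mm thick, floor about 4 mm above the desk. Origin centre of underside. Its front (-x) half is free.
- paste_jar_center (a point): Centre of the small green and white paste jar (54 mm diameter, 50 mm high) standing in the tray's back (+x) half; leave it alone.
- mug: Blue mug, 76 mm diameter, 90 mm high, origin under its base; leave alone.
- fan: White desk fan on a round foot, 190 mm high, 90 mm wide, origin under its foot; leave alone.
- mouse: Black computer mouse, 100 x 60 mm, 34 mm high, origin under it; leave alone.
- tape_roll: Roll of tape lying flat, 80 mm diameter, 24 mm high, origin under its centre; leave alone.
- pen_cup: Grey empty pen cup, 72 mm diameter, 95 mm high, origin under its base; leave alone.
Not all that is in view belongs to the job. What is shaped like the part that bears bottle_center but red is not meant.

How it is judged:
On the way, in this order (a step that is already met when the one before it is completed fails the run):
1. the bottle stands upright on the tray, let go (angle between bottle_center's own z axis and vertical below 0.12 rad and contact force between bottle and tray above 0.3 N and contact force between bottle and the fingers below 0.1 N and z of bottle_center in the frame of tray below 0.06 m), for 0.2 s.
2. the kickstand is flipped fully down onto the desk (value of joint kickstand above 2.2 rad), for 0.2 s.
3. the display is raised upright, held by its handle (value of joint display between -0.09 and 0.09 rad and contact force between display and the fingers above 2 N), for 0.2 s.
At the end, for the whole second after the job is handed in: Display upright within 0.09 rad and still, fingers gripping its handle bar (over 2 N, grasp point within 45 mm of the bar's centre) through the last second; kickstand within 0.1 rad of fully down, not touched by the robot; bottle upright (within 0.12 rad) on the tray floor (all of step 3 and velocity of joint display between -0.1 and 0.1 rad/s and height (world z) of display_handle above 0.25 m and distance between the grasp point and display_handle below 0.045 m and value of joint kickstand above 2.2 rad and contact force between kickstand and the arm below 0.1 N and contact force between kickstand and the fingers below 0.1 N and angle between bottle_center's own z axis and vertical below 0.12 rad and contact force between bottle and tray above 0.3 N and z of bottle_center in the frame of tray below 0.06 m); the arm keeps its last pose, push and grip.
It fails at once if the bottle is tipped over (angle between bottle_center's own z axis and vertical above 0.6 rad).
It fails at once if a bystander (paste jar, mug, fan, mouse, tape roll, pen cup) is moved by more than 30 mm (distance of any of paste_jar_center, mug, fan, mouse, tape_roll, pen_cup from where it was at the start of the episode above 0.03 m).
It also fails if it takes over 66 s, if anything falls off the work surface, if the arm or the gripper's body presses on something with over 40 N, if the wrist force passes 120 N, or if a joint passes its speed limit or range.

## Working session

There is one attempt and no reset: what is moved stays moved. The work goes in short steps, Python scripts to look and compute and a tool call to move; the robot and the scene stay as the last step left them, time stands still between calls to the robot, and variables do not carry over. Pictures are saved under pics/ and viewed, and the job is handed in when it is done.

Besides the shell and the picture viewer there is one more tool, called after "Request:" as a command line: name --argument value ..., lists and objects as JSON in quotes. servo_tool: Moves the arm, as the interface text tells. Its arguments: {"type":"object","properties":{"motion":{"type":"array","items":{"type":"number"}}},"required":["motion"]}

```bash
mkdir -p pics; cat > h.py <<'E'
import numpy as np,cv2
from rig import sense,imaging,ticket
def cap(n,f=None):
    d=imaging.capture(n); d['frame']=np.asarray(d['frame']); d['R']=np.asarray(d['R']);d['t']=np.asarray(d['t'])
    if f: cv2.imwrite('pics/'+f,d['frame'][:,:,::-1])
    return d
def foc(d): return d['frame'].shape[0]/2/np.tan(np.radians(d['fovy'])/2)
def ray(d,u,v):
    f=foc(d); r=np.array([(u-d['cx'])/f,(v-d['cy'])/f,1.]); 
    return -d['R'].T@d['t'], d['R'].T@r
def onz(d,u,v,z):
    o,r=ray(d,u,v); return o+r*(z-o[2])/r[2]
def proj(d,X):
    c=d['R']@np.asarray(X)+d['t']; f=foc(d); return c[0]/c[2]*f+d['cx'],c[1]/c[2]*f+d['cy']
def tri(d1,p1,d2,p2):
    o1,r1=ray(d1,*p1);o2,r2=ray(d2,*p2)
    s=np.linalg.lstsq(np.c_[r1,-r2],o2-o1,rcond=None)[0]
    a,b=o1+s[0]*r1,o2+s[1]*r2
    return (a+b)/2,np.linalg.norm(a-b)
E
python3 - <<'E'
from h import *
print(sense())
for n in('side','top'):
    d=cap(n,n+'0.png'); print(n,d['fovy'],d['cx'],d['cy'],-d['R'].T@d['t'],d['R'])
E
```

```text
{'time_s': 0.0, 'joint_pos': array([ 1.17359559e+00,  3.53663023e-01,  1.63411646e+00,  5.89962629e-06,
        1.15521645e+00, -2.39025523e-03]), 'qd': array([-0.00127635, -0.00150157,  0.00026117, -0.00014143, -0.00144418,
       -0.00022485]), 'effort': array([-3.80088226e-03, -5.93858850e+01, -3.34200847e+01,  6.95124222e-02,
        2.36443954e-02, -8.43466660e-05]), 'position': array([0.24017504, 0.57641354, 0.17446201]), 'tcp_rot': array([ 0.30864753,  1.54880009, -0.31081789]), 'wrist_force': array([ 0.11128573, -0.76192835,  1.68363214]), 'torque': array([-0.0449142 ,  0.02473615, -0.06867666]), 'finger_gap': 0.09192708008526876}
side 51.17751307261585 258.212579157407 188.06111586400496 [ 0.14416383 -0.91743722  0.89984854] [[ 0.92656516 -0.37574401 -0.01713029]
 [-0.23272046 -0.53690696 -0.8109082 ]
 [ 0.29549653  0.75534585 -0.5849226 ]]
top 55.31487327718353 261.622059855556 196.5207361045422 [0.41644839 0.03130101 1.23903148] [[ 8.83983078e-04 -9.99624632e-01  2.73827086e-02]
 [-9.96085292e-01 -3.30063248e-03 -8.83357093e-02]
 [ 8.83929312e-02 -2.71974261e-02 -9.95714311e-01]]
```

View pics/side0.png

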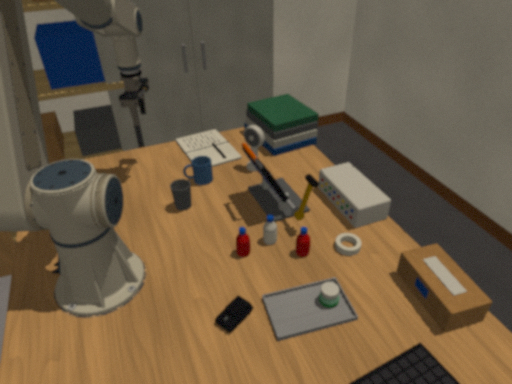

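View pics/top0.png

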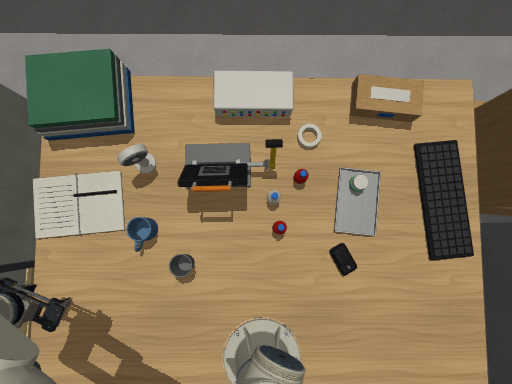

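The side view shows a white bottle with a blue cap at (270,231), and red look-alikes at (243,242) and (303,242). In the top view the white one is at (274,197), and the red ones are at (280,228) and (301,176). The paste jar is also white-topped, at side (329,293) and top (359,183). I choose the white bottle and will check it in close crops.

```bash
python3 - <<'E'
from h import *
s=cv2.imread('pics/side0.png');t=cv2.imread('pics/top0.png')
a=cv2.resize(s[130:280,200:380],None,fx=4,fy=4,interpolation=cv2.INTER_CUBIC)[:,:,:]
cv2.imwrite('pics/sc.png',a)
b=cv2.resize(t[125:250,170:390],None,fx=3.5,fy=3.5,interpolation=cv2.INTER_CUBIC)
cv2.imwrite('pics/tc.png',b)
E
```

```text
(no output)
```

View pics/sc.png

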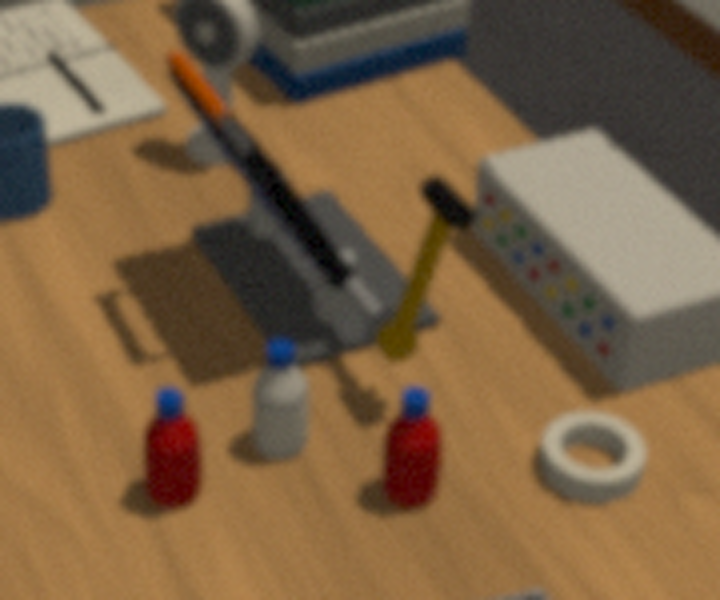

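View pics/tc.png

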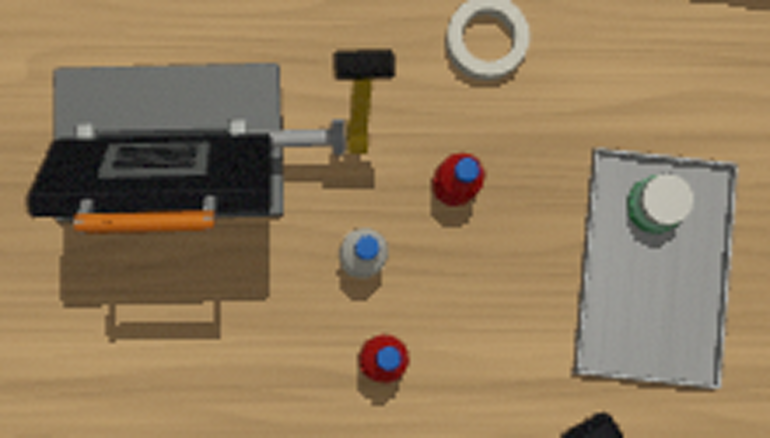

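The crops confirm the target: white body and blue cap, in front of the kickstand, with its cap at top (274,196). Next I take the measurements.

```bash
cat >> h.py <<'E'
def blobs(img,lo,hi,roi=None,mina=6):
    hsv=cv2.cvtColor(img,cv2.COLOR_RGB2HSV); m=cv2.inRange(hsv,np.array(lo),np.array(hi))
    if roi is not None:
        k=np.zeros_like(m);x0,y0,x1,y1=roi;k[y0:y1,x0:x1]=m[y0:y1,x0:x1];m=k
    n,l,st,c=cv2.connectedComponentsWithStats(m)
    return [(c[i].round(2),st[i].tolist()) for i in range(1,n) if st[i][4]>=mina],m
E
python3 - <<'E'
from h import *
s=cap('side');t=cap('top')
for n,d in(('s',s),('t',t)):
    im=d['frame']
    roi=(225,200,320,260) if n=='s' else (260,160,320,240)
    print(n,'cap',blobs(im,(105,130,60),(125,255,255),roi)[0])
    r,m=blobs(im,(5,170,120),(16,255,255),(235,135,270,165) if n=='s' else (185,180,240,200)); print('orange',r)
    ys,xs=np.nonzero(m); print(cv2.minAreaRect(np.c_[xs,ys].astype(np.float32)))
    r,m=blobs(im,(22,150,60),(32,255,255),(285,170,330,225) if n=='s' else (255,140,290,180)); print('yellow',r)
    ys,xs=np.nonzero(m); print(cv2.minAreaRect(np.c_[xs,ys].astype(np.float32)))
    print('black', blobs(im,(0,0,0),(179,255,45),(300,165,325,195) if n=='s' else (258,130,290,152))[0])
r,m=blobs(t['frame'],(0,0,120),(179,45,255),(325,160,390,245),200);print(r)
cs=max(cv2.findContours(m,0,2)[0],key=cv2.contourArea); R=cv2.minAreaRect(cs);print(R)
for p in cv2.boxPoints(R): print(p,onz(t,*p,0.012).round(4))
E
```

```text
s cap [(array([269.59, 216.97]), [267, 214, 7, 7, 39]), (array([241.96, 230.26]), [240, 228, 5, 6, 23]), (array([303.43, 230.39]), [302, 228, 4, 6, 23])]
orange [(array([248.59, 149.76]), [242, 143, 14, 16, 66])]
((248.806884765625, 149.78277587890625), (19.18350601196289, 3.8200924396514893), 48.36646270751953)
yellow [(array([302.47, 204.6 ]), [294, 184, 18, 35, 130])]
((304.7165222167969, 201.58726501464844), (7.639162063598633, 35.40099334716797), 25.769329071044922)
black [(array([311.88, 181.03]), [307, 176, 11, 11, 66])]
t cap [(array([303.  , 173.24]), [300, 170, 7, 7, 33]), (array([274.5, 195.5]), [272, 193, 6, 6, 32]), (array([280.5, 227. ]), [278, 224, 6, 7, 34])]
orange [(array([211.03, 187.88]), [191, 185, 40, 6, 197])]
((210.5, 187.5), (5.0, 39.0), 90.0)
yellow [(array([272.38, 158.33]), [269, 148, 7, 21, 103])]
((272.0029296875, 157.96176147460938), (5.522148132324219, 20.32457160949707), 4.39870548248291)
black [(array([273.46, 143.1 ]), [266, 140, 16, 8, 115])]
[(array([356.42, 203.47]), [335, 169, 43, 67, 2259])]
((357.3717041015625, 202.12103271484375), (40.89991760253906, 62.931968688964844), 5.04245138168335)
[334.23523 231.66782] [ 0.4079 -0.2459  0.012 ]
[339.76654 168.9794 ] [ 0.6204 -0.2684  0.012 ]
[380.50818 172.57425] [ 0.6088 -0.4082  0.012 ]
[374.97687 235.26266] [ 0.3959 -0.3834  0.012 ]
```

```bash
python3 - <<'E'
from h import *
s=cap('side');t=cap('top')
P=lambda a,b:print(a,[x.round(4) if hasattr(x,'round') else x for x in b])
P('cap',tri(s,(269.59,216.97),t,(274.5,195.5)))
print(onz(t,274.5,195.5,.1))
P('handle',tri(s,(248.8,149.8),t,(211,187.9)))
P('foot',tri(s,(311.9,181),t,(273.46,143.1)))
for x in(191,230.5):print('hend',onz(t,x,187.9 if x<200 else 187,.23))
# stand plate edges: gray
r,m=blobs(t['frame'],(0,0,60),(179,40,140),(180,138,256,220),100);print(r)
for p in [(185.5,143.5),(250.5,143.5)]: print('plate back corners',onz(t,*p,.014))
for c in((301,176),(280.5,227)): print('red',onz(t,*c,.1))
for nm,px,z in (('jar',(359,182),.05),('fan',(140,158),.1),('tape',(309,136),.024)):print(nm,onz(t,*px,z))
st=sense()
from scipy.spatial.transform import Rotation as R
print(R.from_rotvec(st['tcp_rot']).as_matrix().round(3), proj(t,st['position']),proj(s,st['position']))
# orange fit line
for d,roi in((t,(185,180,240,200)),):
  _,m=blobs(d['frame'],(5,170,120),(16,255,255),roi);ys,xs=np.nonzero(m)
  l=cv2.fitLine(np.c_[xs,ys].astype(np.float32),cv2.DIST_L2,0,.01,.01).ravel();print(l)
  for k in(-20,20): print(onz(d,l[2]+k*l[0],l[3]+k*l[1],.23))
E
```

```text
cap [array([ 0.5219, -0.0404,  0.1002]), np.float64(0.0022)]
[ 0.52090104 -0.04008179  0.1       ]
handle [array([0.5285, 0.1423, 0.2408]), np.float64(0.0005)]
foot [array([ 0.6674, -0.0323,  0.1901]), np.float64(0.0029)]
hend [0.52924006 0.19854894 0.23      ]
hend [0.53217523 0.08987651 0.23      ]
[(array([217.42, 153.16]), [186, 143, 65, 22, 1228]), (array([213.17, 170.89]), [198, 166, 32, 10, 133])]
plate back corners [0.704377   0.25555633 0.014     ]
plate back corners [0.7059942  0.03581696 0.014     ]
red [ 0.58281371 -0.12373459  0.1       ]
red [ 0.42278339 -0.05851137  0.1       ]
jar [ 0.57110163 -0.32212438  0.05      ]
fan [0.63707735 0.38026182 0.1       ]
tape [ 0.73096581 -0.16249365  0.024     ]
[[-0.     0.385  0.923]
 [-0.     0.923 -0.385]
 [-1.    -0.    -0.   ]] (np.float64(57.07481309682697), np.float64(291.7979995713604)) (np.float64(141.5817828536521), np.float64(128.01047442954626))
[ 9.9977857e-01 -2.1043174e-02  2.1112122e+02  1.8786363e+02]
[0.52817508 0.19818527 0.23      ]
[0.5309499  0.08816368 0.23      ]
```

```bash
cat >> h.py <<'E'
from scipy.spatial.transform import Rotation as Rn
def go(x,y,z,jaw=None):
    """print turn (deg) & shift (cm) in tool axes from the measured pose to tool-down at jaw angle (deg)"""
    st=sense(); A=Rn.from_rotvec(st['tcp_rot']); M=A.as_matrix()
    if jaw is None: jaw=np.degrees(np.arctan2(M[1,1],M[0,1]))
    j=np.radians(jaw); yv=np.array([np.cos(j),np.sin(j),0]); xv=np.array([0,0,-1.])
    B=Rn.from_matrix(np.c_[xv,yv,np.cross(xv,yv)])
    print('t',round(st['time_s'],2),'pos',st['position'].round(4),'gap',round(st['finger_gap'],4),'F',st['wrist_force'].round(1))
    print('turn',np.degrees((A.inv()*B).as_rotvec()).round(1),'shift',(A.inv().apply(np.array([x,y,z])-st['position'])*100).round(2))
E
python3 - <<'E'
from h import *
go(.521,-.04,.30,-60)
E
```

```text
t 0.3 pos [0.2403 0.5768 0.1749] gap 0.0917 F [ 0.7 -0.4  0.2]
turn [127.4   0.    0. ] shift [-12.49 -46.14  49.63]
```

Request:
servo_tool --motion '[0,0,0,-8,0,0,100,10,0,0,-12.5,-2,2,100,127.4,0,0,-12.5,-46.1,49.6,100,127.4,0,0,-12.5,-46.1,49.6,100,127.4,0,0,-12.5,-46.1,49.6,100,127.4,0,0,-12.5,-46.1,49.6,100,127.4,0,0,-12.5,-46.1,49.6,100,127.4,0,0,-12.5,-46.1,49.6,100,127.4,0,0,-12.5,-46.1,49.6,100,127.4,0,0,-12.5,-46.1,49.6,100]'

```text
time_s: 1.13
position: [0.3838, 0.2601, 0.2786]
tcp_rot: [1.176, 1.23, -1.175]
wrist_force: [1.2, -0.0, -0.6]
finger_gap: 0.0918
```

```bash
python3 - <<'E'
from h import *
go(.521,-.04,.30,-60)
E
```

```text
t 1.13 pos [0.3838 0.2601 0.2786] gap 0.0918 F [ 1.2 -0.  -0.6]
turn [62.6 -0.  -0. ] shift [-2.14 12.35 30.6 ]
```

Request:
servo_tool --motion '[62,0,0,-2,12.3,30.6,100,62,0,0,-2,12.3,30.6,100,62,0,0,-2,12.3,30.6,100,62,0,0,-2,12.3,30.6,100,62,0,0,-2,12.3,30.6,100,62,0,0,-2,12.3,30.6,100,62,0,0,-2,12.3,30.6,100,62,0,0,-2,12.3,30.6,100,62,0,0,-2,12.3,30.6,100,62,0,0,-2,12.3,30.6,100]'

```text
time_s: 1.97
position: [0.5224, -0.0393, 0.2981]
tcp_rot: [1.921, 0.524, -1.922]
wrist_force: [-0.4, 0.8, 0.0]
finger_gap: 0.092
```

Request:
servo_tool --motion '[0,0,0,0,0,0,100,0,0,0,0,0,0,100]'

```text
time_s: 2.13
position: [0.5215, -0.0366, 0.2982]
tcp_rot: [1.915, 0.534, -1.915]
wrist_force: [-0.2, -0.2, 0.2]
finger_gap: 0.092
```

```bash
python3 - <<'E'
from h import *
go(.521,-.04,.028,-60)
cap('side','s1.png');cap('top','t1.png')
E
```

```text
t 2.13 pos [ 0.5215 -0.0366  0.2982] gap 0.092 F [-0.2 -0.2  0.2]
turn [1.1 0.  0. ] shift [27.02  0.28  0.21]
```

View pics/s1.png

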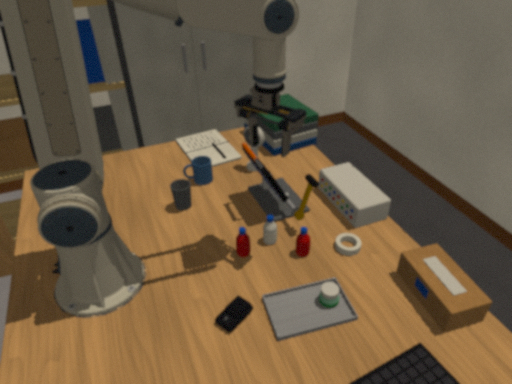

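The gripper hangs above the white bottle, with its fingers near (275,145) and the bottle at (270,231). The path down is clear.

Request:
servo_tool --motion '[1,0,0,4,0.3,0.2,100,1,0,0,8,0.3,0.2,100,1,0,0,12,0.3,0.2,100,1,0,0,15,0.3,0.2,100,1,0,0,18,0.3,0.2,100,1,0,0,21,0.3,0.2,100,1,0,0,24,0.3,0.2,100,1,0,0,26,0.3,0.2,100,1,0,0,27,0.3,0.2,100,1,0,0,27,0.3,0.2,100]'

```text
time_s: 3.07
position: [0.5201, -0.0401, 0.0266]
tcp_rot: [1.924, 0.518, -1.93]
wrist_force: [0.1, 0.6, 0.1]
finger_gap: 0.0918
```

```bash
python3 - <<'E'
from h import *
go(.521,-.04,.028,-60)
d=cap('side');cv2.imwrite('pics/s2.png',cv2.resize(d['frame'][130:290,200:360,::-1],None,fx=3.5,fy=3.5))
E
```

```text
t 3.07 pos [ 0.5201 -0.0401  0.0266] gap 0.0918 F [0.1 0.6 0.1]
turn [0.  0.2 0.1] shift [-0.14  0.03 -0.08]
```

View pics/s2.png

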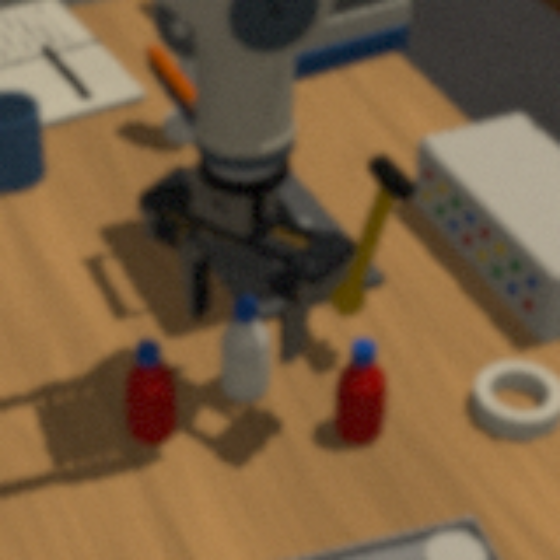

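```bash
python3 - <<'E'
from h import *
s=cap('side');t=cap('top','t2.png')
p=np.array([.5201,-.0401,.0266]);j=np.array([.5,-.866,0])
for k in(-.05,0,.05):
  q=np.array(proj(s,p+k*j)); print(q,(q-[200,130])*3.5, proj(t,p+k*j))
print(proj(s,[.521,-.04,0]))
cv2.imwrite('pics/t2c.png',cv2.resize(t['frame'][120:260,190:370,::-1],None,fx=4,fy=4))
E
```

```text
[256.4373706  228.51278341] [197.5307971  344.79474192] (np.float64(260.1023535652027), np.float64(205.220424730838))
[268.71043534 234.75034956] [240.48652368 366.62622345] (np.float64(273.1290908167308), np.float64(197.75088638631374))
[281.477038   241.23874755] [285.16963301 389.33561643] (np.float64(286.0835898164416), np.float64(190.3227694953333))
(np.float64(268.9680760230847), np.float64(240.748507880537))
```

View pics/t2c.png

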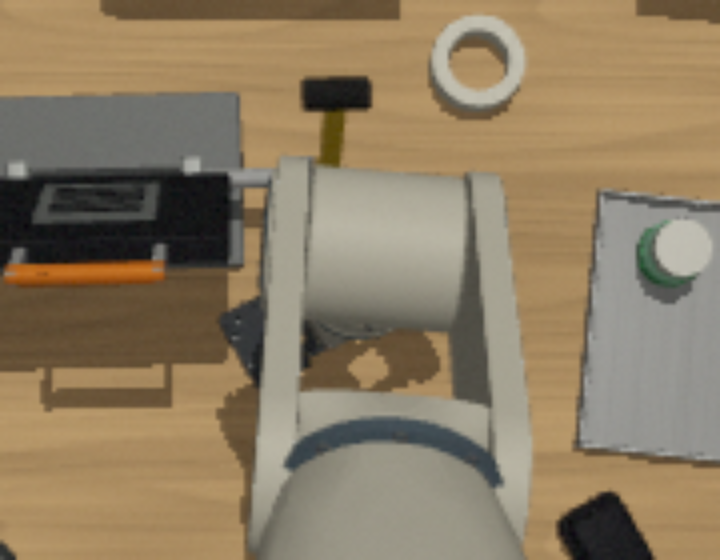

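```bash
python3 - <<'E'
from h import *
s=cap('side')
im=s['frame'][180:260,235:315,::-1].copy()
im=np.clip(im.astype(float)*1.6,0,255).astype(np.uint8)
cv2.imwrite('pics/s3.png',cv2.resize(im,None,fx=7,fy=7,interpolation=cv2.INTER_CUBIC))
p=np.array([.5201,-.0401,.0266])
print(np.array(proj(s,p+[0,0,.1]))-proj(s,p), np.array(proj(s,p+[0,.1,0]))-proj(s,p))
E
```

```text
[ -0.0593545  -24.29004954] [-11.65938681 -18.42016046]
```

View pics/s3.png

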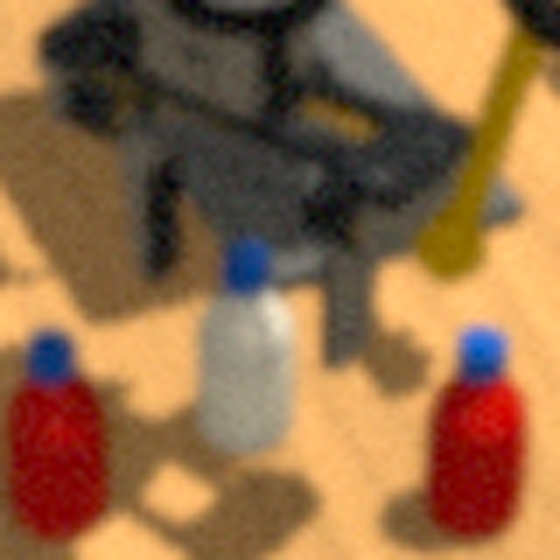

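The open fingertips sit at side (257,220) and (284,232), about 9 px above where the TCP height predicts. They seem to swing in an arc as the jaws close. I'll close to about 55 mm, just clear of the bottle, and look again.

Request:
servo_tool --motion '[0,0,0,0,0,0,60,0,0,0,0,0,0,60,0,0,0,0,0,0,60,0,0,0,0,0,0,60,0,0,0,0,0,0,60]'

```text
time_s: 3.68
position: [0.5219, -0.0411, 0.0285]
tcp_rot: [1.928, 0.515, -1.927]
wrist_force: [-0.1, -0.1, 0.7]
finger_gap: 0.0608
```

```bash
python3 - <<'E'
from h import *
go(.521,-.04,.018,-60)
s=cap('side')
im=s['frame'][180:260,235:315,::-1].copy()
im=np.clip(im.astype(float)*1.6,0,255).astype(np.uint8)
cv2.imwrite('pics/s4.png',cv2.resize(im,None,fx=7,fy=7,interpolation=cv2.INTER_CUBIC))
p=sense()['position'];j=np.array([.5,-.866,0])
for k in(-.035,.035): print((np.array(proj(s,p+k*j))-[235,180])*7)
E
```

```text
t 3.68 pos [ 0.5219 -0.0411  0.0285] gap 0.0608 F [-0.1 -0.1  0.7]
turn [-0.1 -0.  -0. ] shift [ 1.05 -0.14  0.02]
[179.69470766 349.81673773]
[302.61037992 412.15105792]
```

View pics/s4.png

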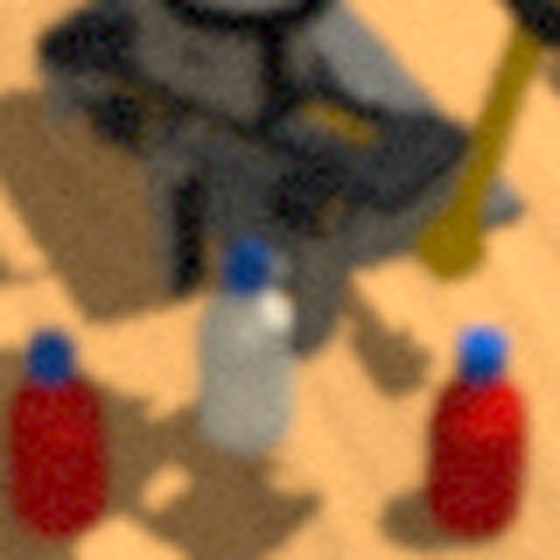

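```bash
python3 - <<'E'
from h import *
t=cap('top');s=cap('side')
im=t['frame'][160:240,220:320,::-1].copy()
im=np.clip(im.astype(float)*1.5,0,255).astype(np.uint8)
cv2.imwrite('pics/t4.png',cv2.resize(im,None,fx=7,fy=7,interpolation=cv2.INTER_CUBIC))
p=sense()['position'];j=np.array([-.5,.866,0]);k=np.array([.866,.5,0])
for z in(.088,.14,.2):
 for w in(-.0375,.0375):
  q=p+j*.0945+k*w+[0,0,z]; print(z,w,(np.array(proj(t,q))-[220,160])*7,(np.array(proj(s,q))-[235,180])*7)
# light direction from foot & its shadow etc
print(onz(t,190+ 345/4,120+165/4,.0))
E
```

```text
0.088 -0.0375 [242.25593947 424.36294641] [ 20.43213777 194.15504351]
0.088 0.0375 [157.1488035  275.90777252] [124.85003645 113.23694089]
0.14 -0.0375 [243.29420065 421.51394949] [ 14.86654024 101.00670206]
0.14 0.0375 [154.0770239  265.90999411] [121.98696947  21.63215821]
0.2 -0.0375 [244.62461808 417.86327355] [  8.09129225 -12.38689326]
0.2 0.0375 [150.14270135 253.10488109] [118.50860969 -89.6591228 ]
[ 0.64804559 -0.0526211   0.        ]
```

View pics/t4.png

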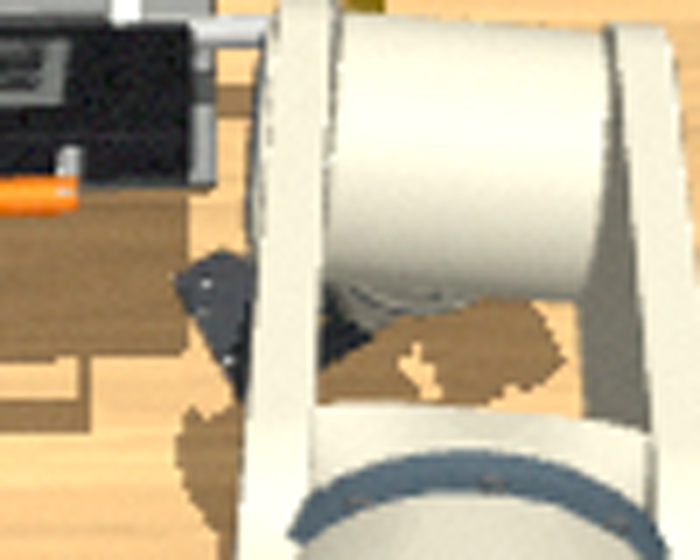

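```bash
python3 - <<'E'
from h import *
t=cap('top');s=cap('side')
# leftmost corner of gripper body in both views
for sp in ((241.5,186),(241.5,190),(243.5,196)):
    print(tri(s,sp,t,(245.4,200)))
im=s['frame'][80:260,200:330,::-1].copy()
im=np.clip(im.astype(float)*1.8,0,255).astype(np.uint8)
cv2.imwrite('pics/s5.png',cv2.resize(im,None,fx=4,fy=3.3,interpolation=cv2.INTER_CUBIC))
E
```

```text
(array([0.48524631, 0.05389021, 0.16961398]), np.float64(0.032609892948528243))
(array([0.48564268, 0.05436418, 0.15378726]), np.float64(0.03436229921989519))
(array([0.48943068, 0.05436592, 0.12850145]), np.float64(0.030694827093525587))
```

View pics/s5.png

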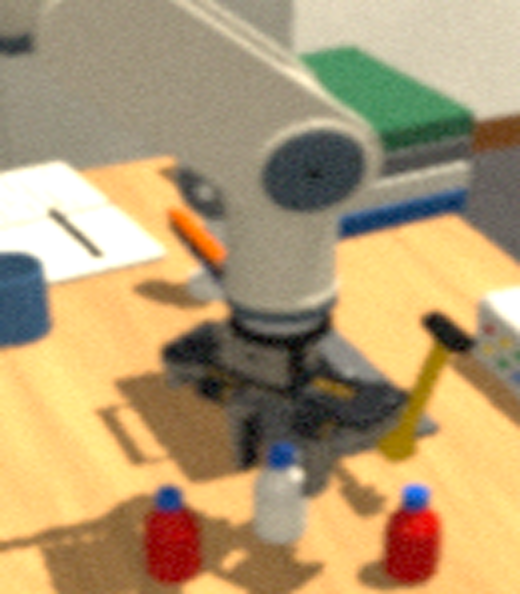

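The top view agrees with the reported xy, but in the side view the fingers look about 30 mm higher than stated. I'll go 9 mm lower, still clear of the cap, and look again before closing.

Request:
servo_tool --motion '[0,0,0,0.3,-0.1,0,60,0,0,0,0.6,-0.1,0,60,0,0,0,0.9,-0.1,0,60,0,0,0,0.9,-0.1,0,60]'

```text
time_s: 4.27
position: [0.5207, -0.0401, 0.0185]
tcp_rot: [1.927, 0.516, -1.929]
wrist_force: [-1.0, -0.9, -0.2]
finger_gap: 0.0548
```

```bash
python3 - <<'E'
from h import *
go(.521,-.04,.018,-60)
s=cap('side')
im=s['frame'][180:260,235:315,::-1].copy()
im=np.clip(im.astype(float)*2.2,0,255).astype(np.uint8)
cv2.imwrite('pics/s6.png',cv2.resize(im,None,fx=7,fy=7,interpolation=cv2.INTER_CUBIC))
E
```

```text
t 4.27 pos [ 0.5207 -0.0401  0.0185] gap 0.0548 F [-1.  -0.9 -0.2]
turn [-0.1  0.1  0. ] shift [ 0.05  0.01 -0.03]
```

View pics/s6.png

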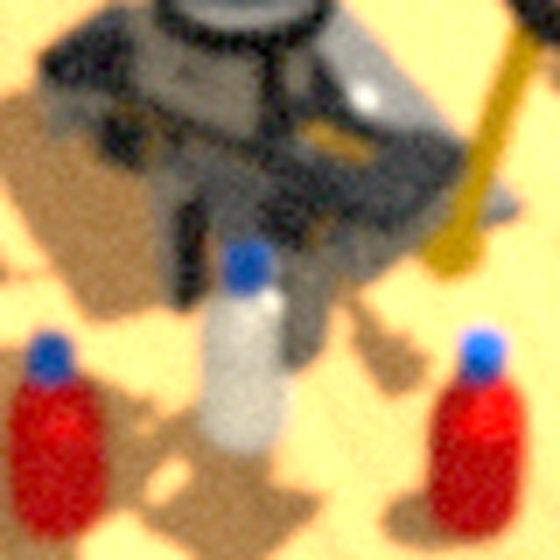

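Request:
servo_tool --motion '[0,0,0,0.2,0,0,60,0,0,0,0.4,0,0,60,0,0,0,0.5,0,0,60]'

```text
time_s: 4.57
position: [0.5212, -0.0402, 0.014]
tcp_rot: [1.928, 0.515, -1.928]
wrist_force: [-0.5, -0.0, -0.2]
finger_gap: 0.055
```

Request:
servo_tool --motion '[0,0,0,0.1,0,0,60,0,0,0,0.2,0,0,60,0,0,0,0.2,0,0,60]'

```text
time_s: 4.82
position: [0.5212, -0.0402, 0.0121]
tcp_rot: [1.928, 0.515, -1.928]
wrist_force: [0.8, -0.4, 0.5]
finger_gap: 0.0549
```

Request:
servo_tool --motion '[0,0,0,0.1,0,0,60,0,0,0,0.2,0,0,60,0,0,0,0.2,0,0,60]'

```text
time_s: 5.07
position: [0.5212, -0.0401, 0.0101]
tcp_rot: [1.928, 0.515, -1.928]
wrist_force: [0.4, -0.3, -0.1]
finger_gap: 0.055
```

```bash
python3 - <<'E'
from h import *
go(.521,-.04,.018,-60)
s=cap('side')
im=s['frame'][180:260,235:315,::-1].copy()
im=np.clip(im.astype(float)*2.2,0,255).astype(np.uint8)
cv2.imwrite('pics/s7.png',cv2.resize(im,None,fx=7,fy=7,interpolation=cv2.INTER_CUBIC))
E
```

```text
t 5.07 pos [ 0.5212 -0.0401  0.0101] gap 0.055 F [ 0.4 -0.3 -0.1]
turn [-0.1  0.   0. ] shift [-0.79 -0.02  0.01]
```

View pics/s7.png

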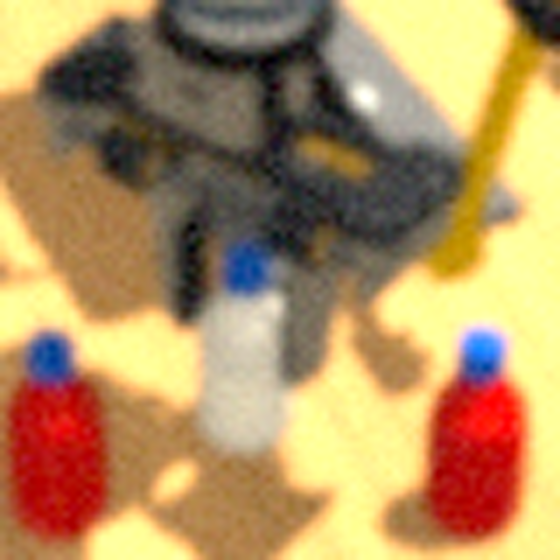

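No contact even though the reported height says the body should already be on the cap, so the real fingers are higher than reported. The right tip is at (305,380) in the crop, which works out to about 40 mm above the desk. I'll lower another 10 mm slowly.

Request:
servo_tool --motion '[0,0,0,0.2,0,0,60,0,0,0,0.4,0,0,60,0,0,0,0.6,0,0,60,0,0,0,0.6,0,0,60]'

```text
time_s: 5.45
position: [0.5209, -0.0401, 0.0038]
tcp_rot: [1.927, 0.515, -1.928]
wrist_force: [-0.2, -0.0, 0.1]
finger_gap: 0.0549
```

Request:
servo_tool --motion '[0,0,0,0.1,0,0,60,0,0,0,0.2,0,0,60,0,0,0,0.3,0,0,60,0,0,0,0.4,0,0,60]'

```text
time_s: 5.78
position: [0.5213, -0.0402, 0.0002]
tcp_rot: [1.928, 0.515, -1.928]
wrist_force: [-0.9, 1.0, 0.3]
finger_gap: 0.0553
```

```bash
python3 - <<'E'
from h import *
go(.521,-.04,.018,-60)
s=cap('side')
im=s['frame'][180:260,235:315,::-1].copy()
im=np.clip(im.astype(float)*2.2,0,255).astype(np.uint8)
cv2.imwrite('pics/s8.png',cv2.resize(im,None,fx=7,fy=7,interpolation=cv2.INTER_CUBIC))
E
```

```text
t 5.78 pos [ 5.213e-01 -4.020e-02  2.000e-04] gap 0.0553 F [-0.9  1.   0.3]
turn [-0.1 -0.  -0. ] shift [-1.78 -0.03  0.02]
```

View pics/s8.png

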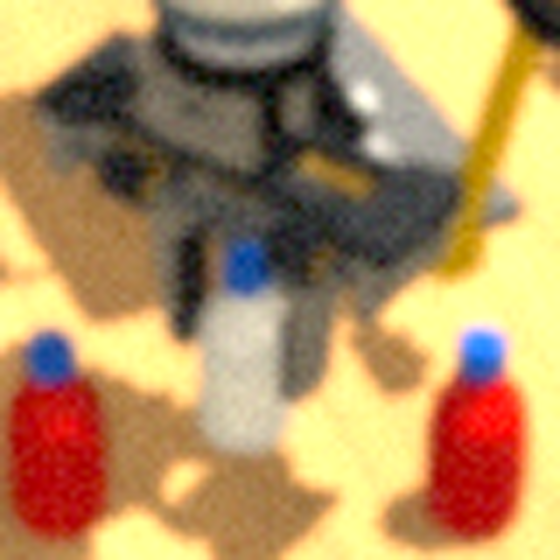

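The right tip is now at (305,398) in the crop, about 30 mm above the desk and level with the bottle's body. Closing.

Request:
servo_tool --motion '[0,0,0,0,0,0,35,0,0,0,0,0,0,35,0,0,0,0,0,0,35,0,0,0,0,0,0,35,0,0,0,0,0,0,35,0,0,0,0,0,0,35]'

```text
time_s: 6.33
position: [0.5212, -0.0401, 0.0003]
tcp_rot: [1.928, 0.515, -1.928]
wrist_force: [-1.4, 0.1, 0.5]
finger_gap: 0.0431
```

```bash
python3 - <<'E'
from h import *
go(.521,-.04,.018,-60)
s=cap('side')
im=s['frame'][180:260,235:315,::-1].copy()
im=np.clip(im.astype(float)*2.2,0,255).astype(np.uint8)
cv2.imwrite('pics/s9.png',cv2.resize(im,None,fx=7,fy=7,interpolation=cv2.INTER_CUBIC))
E
```

```text
t 6.33 pos [ 5.212e-01 -4.010e-02  3.000e-04] gap 0.0431 F [-1.4  0.1  0.5]
turn [-0.1  0.   0. ] shift [-1.77 -0.02  0.01]
```

View pics/s9.png

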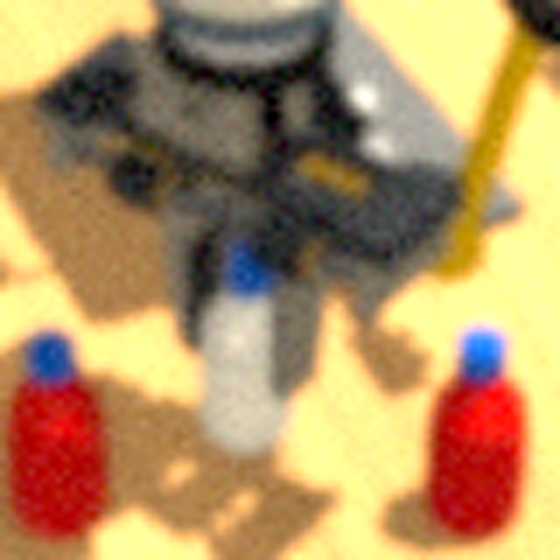

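Request:
servo_tool --motion '[0,0,0,-1,0,0,35,0,0,0,-3,0,0,35,0,0,0,-5,0,0,35,0,0,0,-8,0,0,35,0,0,0,-11,0,0,35,0,0,0,-13,0,0,35,0,0,0,-13,0,0,35]'

```text
time_s: 6.97
position: [0.5242, -0.0405, 0.1352]
tcp_rot: [1.934, 0.512, -1.92]
wrist_force: [0.5, 0.0, -1.5]
finger_gap: 0.0433
```

```bash
python3 - <<'E'
from h import *
go(.455,-.321,.13,-60)
s=cap('side','s10.png')
E
```

```text
t 6.97 pos [ 0.5242 -0.0405  0.1352] gap 0.0433 F [ 0.5  0.  -1.5]
turn [-0.1 -0.3 -0.2] shift [ 0.49 20.86 20.  ]
```

View pics/s10.png

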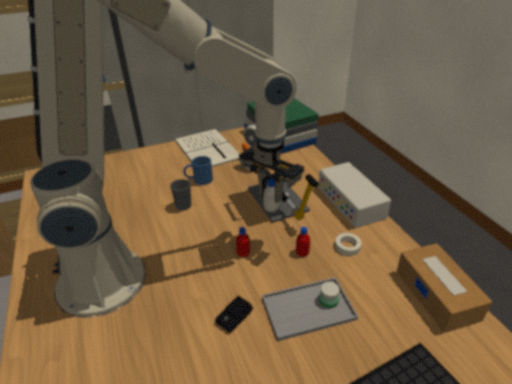

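The bottle is lifted at about (270,195) and the red ones haven't moved. Carrying it to the tray.

Request:
servo_tool --motion '[0,0,0,0,2,2,35,0,0,0,0,4.5,4.4,35,0,0,0,0,7,6.8,35,0,0,0,0,9.5,9.2,35,0,0,0,0,12,11.5,35,0,0,0,0,14.5,14,35,0,0,0,0,17,16.3,35,0,0,0,0,19,18.3,35,0,0,0,0,20.6,19.8,35,0,0,0,0,20.9,20,35]'

```text
time_s: 7.85
position: [0.4504, -0.3237, 0.1288]
tcp_rot: [1.928, 0.514, -1.931]
wrist_force: [0.1, 0.3, -1.9]
finger_gap: 0.0436
```

```bash
python3 - <<'E'
from h import *
go(.455,-.321,.006,-60)
s=cap('side','s11.png');t=cap('top','t11.png')
E
```

```text
t 7.85 pos [ 0.4504 -0.3237  0.1288] gap 0.0436 F [ 0.1  0.3 -1.9]
turn [-0.2  0.1  0.1] shift [ 1.228e+01  1.000e-02 -5.500e-01]
```

View pics/s11.png

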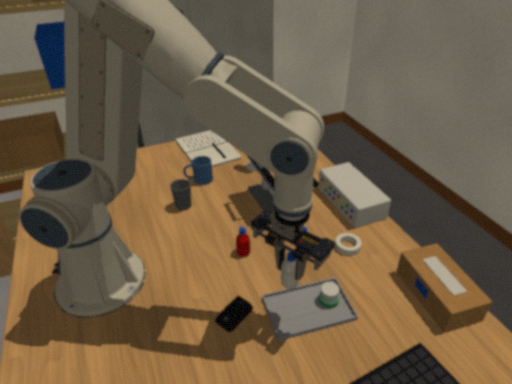

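View pics/t11.png

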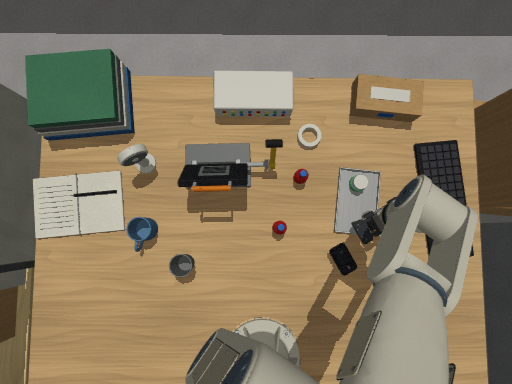

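Request:
servo_tool --motion '[0,0,0,2,0,-0.2,35,0,0,0,4,0,-0.3,35,0,0,0,6,0,-0.3,35,0,0,0,8,0,-0.3,35,0,0,0,9.5,0,-0.3,35,0,0,0,10.5,0,-0.3,35,0,0,0,11.3,0,-0.3,35,0,0,0,11.8,0,-0.3,35,0,0,0,12.0,0,-0.3,35,0,0,0,12.0,0,-0.3,35]'

```text
time_s: 8.78
position: [0.455, -0.3194, 0.0103]
tcp_rot: [1.928, 0.515, -1.928]
wrist_force: [0.2, 0.0, -1.1]
finger_gap: 0.043
```

```bash
python3 - <<'E'
from h import *
go(.455,-.321,.004,-60)
s=cap('side','s12.png')
im=s['frame'][220:345,230:370,::-1]
cv2.imwrite('pics/s12.png',cv2.resize(np.clip(im*1.8,0,255).astype(np.uint8),None,fx=4.5,fy=4.5,interpolation=cv2.INTER_CUBIC))
E
```

```text
t 8.78 pos [ 0.455  -0.3194  0.0103] gap 0.043 F [ 0.2  0.  -1.1]
turn [-0.1 -0.   0. ] shift [0.63 0.14 0.08]
```

View pics/s12.png

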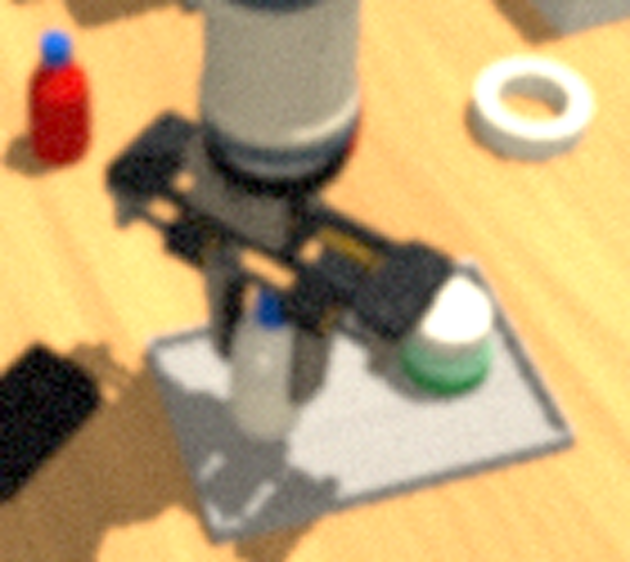

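The bottle hangs over the tray's front half, clear of the rim and the jar. I'll lower it until it touches.

Request:
servo_tool --motion '[0,0,0,0.15,0,0,35,0,0,0,0.3,0,0,35,0,0,0,0.4,0,0,35,0,0,0,0.4,0,0,35]'

```text
time_s: 9.17
position: [0.4547, -0.3196, 0.0063]
tcp_rot: [1.928, 0.515, -1.928]
wrist_force: [-0.9, 0.1, -1.4]
finger_gap: 0.043
```

Request:
servo_tool --motion '[0,0,0,0.1,0,0,35,0,0,0,0.15,0,0,35,0,0,0,0.15,0,0,35]'

```text
time_s: 9.42
position: [0.4547, -0.3195, 0.0047]
tcp_rot: [1.928, 0.515, -1.928]
wrist_force: [0.5, -0.2, -2.4]
finger_gap: 0.0429
```

Request:
servo_tool --motion '[0,0,0,0.1,0,0,35,0,0,0,0.1,0,0,35,0,0,0,0.1,0,0,35]'

```text
time_s: 9.67
position: [0.4549, -0.3196, 0.0042]
tcp_rot: [1.928, 0.515, -1.928]
wrist_force: [-2.3, 1.1, 5.2]
finger_gap: 0.0429
```

It's touching the tray at 5 N. Releasing.

Request:
servo_tool --motion '[0,0,0,0,0,0,50,0,0,0,0,0,0,55,0,0,0,0,0,0,60,0,0,0,0,0,0,75,0,0,0,0,0,0,90,0,0,0,0,0,0,90,0,0,0,0,0,0,90]'

```text
time_s: 10.25
position: [0.4548, -0.3196, 0.0037]
tcp_rot: [1.928, 0.515, -1.928]
wrist_force: [0.1, -0.3, -0.1]
finger_gap: 0.0798
```

```bash
python3 - <<'E'
from h import *
go(.455,-.321,.20,-60)
s=cap('side','s13.png')
im=s['frame'][220:345,230:370,::-1]
cv2.imwrite('pics/s13.png',cv2.resize(np.clip(im*1.8,0,255).astype(np.uint8),None,fx=4.5,fy=4.5,interpolation=cv2.INTER_CUBIC))
E
```

```text
t 10.25 pos [ 0.4548 -0.3196  0.0037] gap 0.0798 F [ 0.1 -0.3 -0.1]
turn [-0.1  0.  -0. ] shift [-19.63   0.13   0.05]
```

View pics/s13.png

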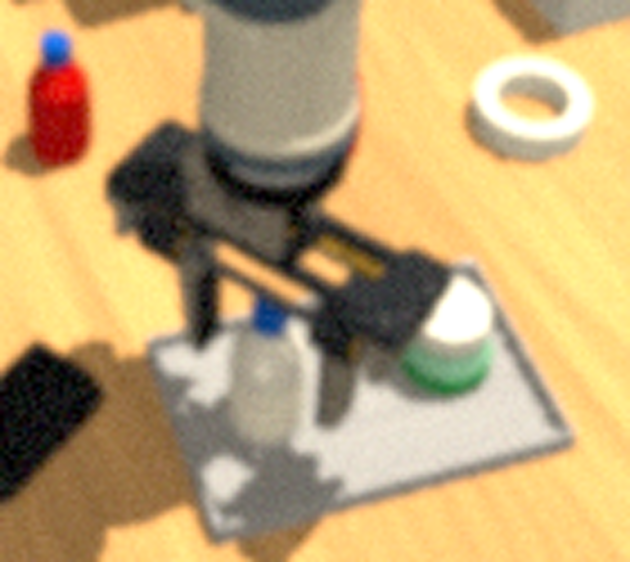

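The bottle stands free and upright in the tray. Raising, then heading for the back of the kickstand with the fingers shut.

Request:
servo_tool --motion '[0,0,0,-3,0,0,90,0,0,0,-7,0,0,90,0,0,0,-11,0,0,90,0,0,0,-15,0,0,90,0,0,0,-19,0,0,50,0,0,0,-23,0,0,0,0,0,0,-27,0,0,0,0,0,0,-30,0,0,0]'

```text
time_s: 10.97
position: [0.4552, -0.3198, 0.3076]
tcp_rot: [1.929, 0.512, -1.925]
wrist_force: [0.8, -0.1, -0.1]
finger_gap: 0.0583
```

```bash
python3 - <<'E'
from h import *
go(.735,-.035,.30,0)
s=cap('side','s14.png');t=cap('top','t14.png')
print(proj(s,sense()['position']))
E
```

```text
t 10.97 pos [ 0.4552 -0.3198  0.3076] gap 0.0583 F [ 0.8 -0.1 -0.1]
turn [-60.1   0.   -0.2] shift [  0.78 -10.73 -38.46]
(np.float64(292.5218143915937), np.float64(226.68826877152253))
```

View pics/s14.png

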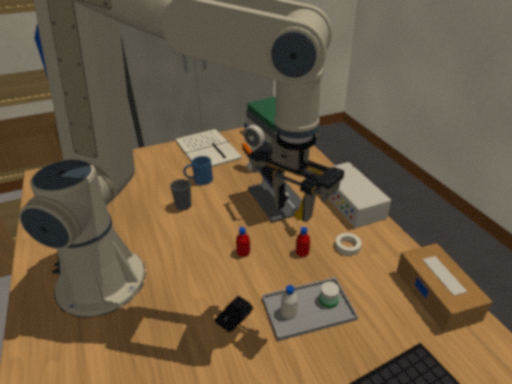

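The bottle stands upright in the tray at (289,303). Moving behind the kickstand.

Request:
servo_tool --motion '[-60,0,0,0,-10.7,-38.5,0,-60,0,0,0,-10.7,-38.5,0,-60,0,0,0,-10.7,-38.5,0,-60,0,0,0,-10.7,-38.5,0,-60,0,0,0,-10.7,-38.5,0,-60,0,0,0,-10.7,-38.5,0,-60,0,0,0,-10.7,-38.5,0,-60,0,0,0,-10.7,-38.5,0,-60,0,0,0,-10.7,-38.5,0,-60,0,0,0,-10.7,-38.5,0]'

```text
time_s: 11.9
position: [0.7368, -0.0311, 0.3018]
tcp_rot: [1.206, 1.213, -1.207]
wrist_force: [-0.8, 0.4, 0.3]
finger_gap: 0.0004
```

Request:
servo_tool --motion '[0,0,0,0,0,0,0,0,0,0,0,0,0,0]'

```text
time_s: 12.07
position: [0.735, -0.0336, 0.3016]
tcp_rot: [1.208, 1.211, -1.211]
wrist_force: [-0.4, -0.9, 0.4]
finger_gap: 0.0002
```

```bash
python3 - <<'E'
from h import *
go(.735,-.035,.15,0)
s=cap('side');t=cap('top')
p=sense()['position'];print(proj(s,p),proj(t,p))
a=cv2.resize(np.clip(s['frame'][90:250,230:390,::-1]*1.6,0,255).astype(np.uint8),None,fx=3.5,fy=3.5)
b=cv2.resize(np.clip(t['frame'][80:240,200:360,::-1]*1.3,0,255).astype(np.uint8),None,fx=3.5,fy=3.5)
cv2.imwrite('pics/s15.png',a);cv2.imwrite('pics/t15.png',b)
E
```

```text
t 12.07 pos [ 0.735  -0.0336  0.3016] gap 0.0002 F [-0.4 -0.9  0.4]
turn [0.  0.  0.2] shift [15.16  0.04  0.14]
(np.float64(334.2322495826719), np.float64(145.33468055753593)) (np.float64(277.3842751840023), np.float64(107.5453360509476))
```

View pics/s15.png

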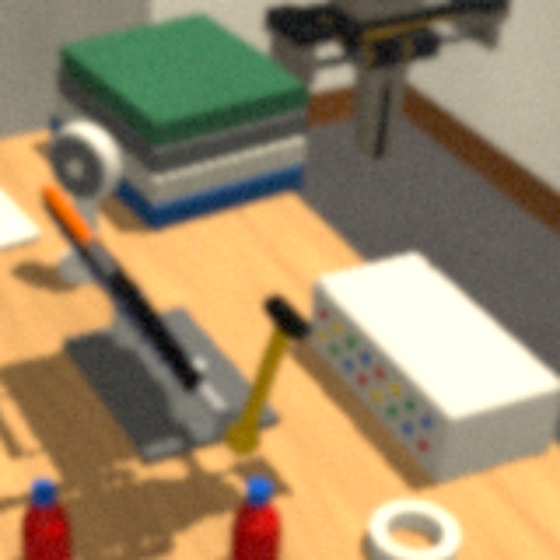

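View pics/t15.png

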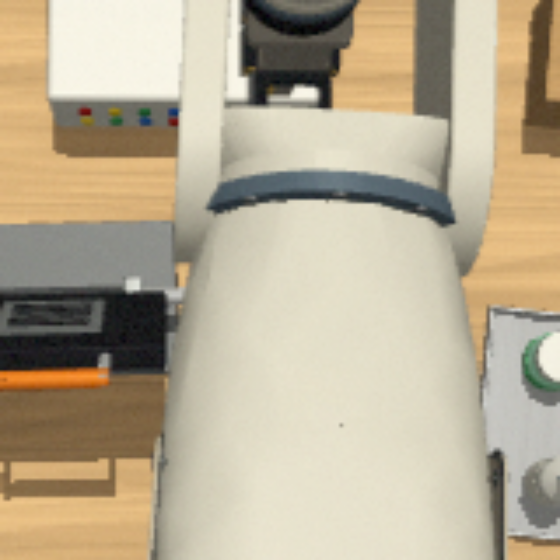

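The shut tip shows at side (337,135) against a predicted (334,145). So the tool really is about 35 mm above the reported z, and I'll allow for that. I lower behind the foot until the real tip is at about 0.165.

Request:
servo_tool --motion '[0,0,0,4,0,0,0,0,0,0,8,0,0,0,0,0,0,12,0,0,0,0,0,0,15,0,0,0,0,0,0,17,0,0,0,0,0,0,17,0,0,0,0,0,0,17,0,0,0]'

```text
time_s: 12.75
position: [0.7339, -0.036, 0.1335]
tcp_rot: [1.21, 1.209, -1.213]
wrist_force: [0.8, -0.3, 1.2]
finger_gap: 0.0005
```

```bash
python3 - <<'E'
from h import *
go(.615,-.035,.13,0)
s=cap('side')
p=sense()['position'];print(proj(s,p),proj(s,p+[0,0,.035]))
a=cv2.resize(np.clip(s['frame'][90:250,230:390,::-1]*1.6,0,255).astype(np.uint8),None,fx=3.5,fy=3.5)
cv2.imwrite('pics/s16.png',a)
E
```

```text
t 12.75 pos [ 0.7339 -0.036   0.1335] gap 0.0005 F [ 0.8 -0.3  1.2]
turn [-0.2  0.   0.1] shift [  0.37 -11.89  -0.07]
(np.float64(329.6876082853426), np.float64(190.8977344952068)) (np.float64(330.6525513268365), np.float64(181.96438457683615))
```

View pics/s16.png

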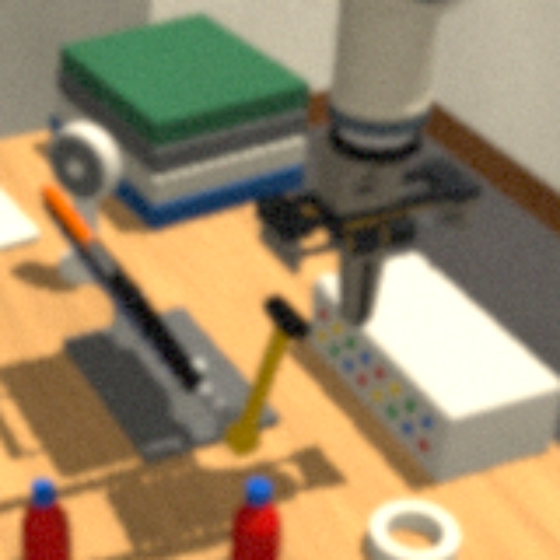

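The tip at (331,183) now matches the prediction with a +35 mm correction. It is behind the foot and level with it, so I push forward.

Request:
servo_tool --motion '[0,0,0,0,-2,0,0,0,0,0,0,-3.5,0,0,0,0,0,0,-4.5,0,0,0,0,0,0,-5.5,0,0,0,0,0,0,-6.5,0,0,0,0,0,0,-7.5,0,0,0,0,0,0,-8.5,0,0,0,0,0,0,-9.5,0,0,0,0,0,0,-10.5,0,0,0,0,0,0,-11.5,0,0]'

```text
time_s: 13.63
position: [0.6188, -0.0346, 0.1335]
tcp_rot: [1.21, 1.209, -1.211]
wrist_force: [0.5, -0.4, -0.3]
finger_gap: 0.0007
```

```bash
python3 - <<'E'
from h import *
go(.615,-.035,.13,0)
s=cap('side')
a=cv2.resize(np.clip(s['frame'][90:250,230:390,::-1]*1.6,0,255).astype(np.uint8),None,fx=3.5,fy=3.5)
cv2.imwrite('pics/s17.png',a)
E
```

```text
t 13.63 pos [ 0.6188 -0.0346  0.1335] gap 0.0007 F [ 0.5 -0.4 -0.3]
turn [-0.1 -0.   0. ] shift [ 0.35 -0.38  0.05]
```

View pics/s17.png

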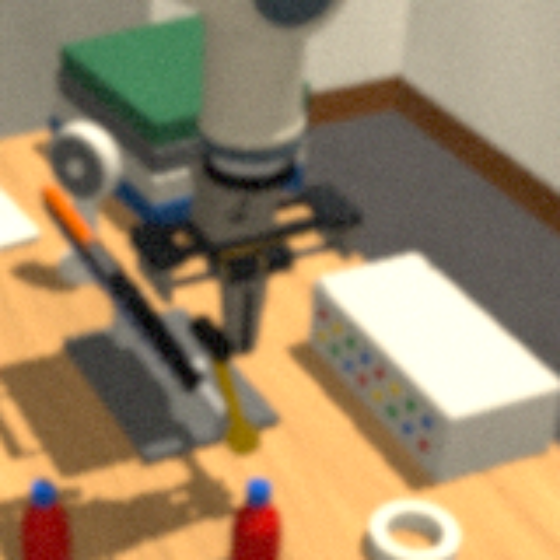

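The kickstand is past centre and leaning forward, with its foot at crop (210,340). Raising and letting it sink.

Request:
servo_tool --motion '[0,0,0,-2,1,0,0,0,0,0,-6,1,0,0,0,0,0,-10,1,0,0,0,0,0,-14,1,0,20,0,0,0,-18,1,0,50,0,0,0,-20,1,0,50,0,0,0,-20,1,0,50,0,0,0,-20,1,0,50,0,0,0,-20,1,0,50]'

```text
time_s: 14.43
position: [0.6293, -0.0346, 0.3324]
tcp_rot: [1.209, 1.21, -1.212]
wrist_force: [-0.0, 0.6, -0.8]
finger_gap: 0.0383
```

Request:
servo_tool --motion '[0,0,0,0,0,0,50,0,0,0,0,0,0,50,0,0,0,0,0,0,50,0,0,0,0,0,0,50,0,0,0,0,0,0,50,0,0,0,0,0,0,50,0,0,0,0,0,0,50,0,0,0,0,0,0,50,0,0,0,0,0,0,50,0,0,0,0,0,0,50]'

```text
time_s: 15.27
position: [0.6301, -0.0346, 0.3339]
tcp_rot: [1.21, 1.208, -1.21]
wrist_force: [0.2, 0.2, 0.4]
finger_gap: 0.046
```

```bash
python3 - <<'E'
from h import *
go(.532,.1435,.30,0)
s=cap('side','s18.png')
p=sense()['position'];print(proj(s,p),proj(s,p+[0,0,.035]))
E
```

```text
t 15.27 pos [ 0.6301 -0.0346  0.3339] gap 0.046 F [0.2 0.2 0.4]
turn [-0.1 -0.  -0. ] shift [  3.38  -9.83 -17.8 ]
(np.float64(303.2588005595241), np.float64(143.07856410259075)) (np.float64(303.8670090623072), np.float64(132.10623310664022))
```

View pics/s18.png

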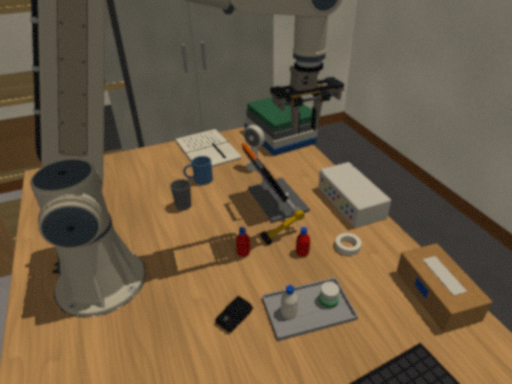

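```bash
python3 - <<'E'
from h import *
s=cap('side');t=cap('top')
print(proj(s,[.511,-.032,.012]),proj(t,[.511,-.032,.012]))
cv2.imwrite('pics/t19.png',cv2.resize(np.clip(t['frame'][120:240,180:330,::-1]*1.3,0,255).astype(np.uint8),None,fx=4.5,fy=4.5))
r,m=blobs(s['frame'],(5,150,90),(18,255,255),(235,135,270,165));print(r)
ys,xs=np.nonzero(m);print(cv2.minAreaRect(np.c_[xs,ys].astype(np.float32)))
# predicted bar ends for hinge (.629), y .1435
for y in(.0935,.1935): print(proj(s,[.5355,y,.231]),proj(t,[.5355,y,.231]),proj(s,[.530,y,.231]),proj(s,[.529,y,.24]))
E
```

```text
(np.float64(265.1422779709045), np.float64(237.29050744018897)) (np.float64(270.4734411122426), np.float64(200.80886394333834))
[(array([247.91, 149.61]), [240, 142, 17, 18, 109])]
((248.2191162109375, 149.44944763183594), (37.735923767089844, 10.493979454040527), 32.0053825378418)
(np.float64(256.38296851838123), np.float64(159.19286466556838)) (np.float64(229.1757808123192), np.float64(185.7578948262723)) (np.float64(254.77032807553965), np.float64(159.5603378117816)) (np.float64(254.41217797797057), np.float64(157.1924966990278))
(np.float64(245.29329026445046), np.float64(144.81994190949592)) (np.float64(192.8216907702386), np.float64(185.60915941275297)) (np.float64(243.75785036144003), np.float64(145.14939287327428)) (np.float64(243.37417445986844), np.float64(142.85529724676763))
```

View pics/t19.png

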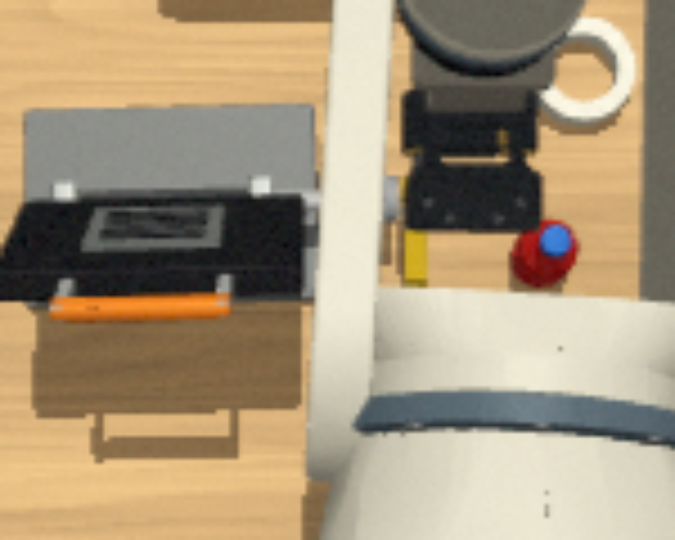

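The kickstand is fully down, with its foot at (266,237) against a predicted (265,237). Next I go above the handle bar at (0.530, 0.1435, about 0.233).

Request:
servo_tool --motion '[0,0,0,0,-2,-3.5,70,0,0,0,0,-4,-7,70,0,0,0,0,-6,-10.5,70,0,0,0,0,-8,-14,70,0,0,0,2,-9.5,-17,70,0,0,0,4,-10,-17.8,70,0,0,0,6,-10,-17.8,70,0,0,0,6,-10,-17.8,70,0,0,0,6,-10,-17.8,70]'

```text
time_s: 16.17
position: [0.5298, 0.1434, 0.2735]
tcp_rot: [1.209, 1.21, -1.211]
wrist_force: [0.8, -0.1, 0.7]
finger_gap: 0.0647
```

```bash
python3 - <<'E'
from h import *
go(.530,.1435,.18,0)
s=cap('side');t=cap('top')
p=sense()['position'];print([(np.array(proj(s,p+[d,0,.035]))-[190,80])*4.5 for d in(-.03,.03)])
cv2.imwrite('pics/s20.png',cv2.resize(np.clip(s['frame'][80:210,190:330,::-1]*1.6,0,255).astype(np.uint8),None,fx=4.5,fy=4.5))
cv2.imwrite('pics/t20.png',cv2.resize(np.clip(t['frame'][120:240,160:330,::-1]*1.3,0,255).astype(np.uint8),None,fx=4,fy=4))
E
```

```text
t 16.17 pos [0.5298 0.1434 0.2735] gap 0.0647 F [ 0.8 -0.1  0.7]
turn [-0.1  0.   0.1] shift [ 9.35  0.03 -0.01]
[array([223.90534401, 234.9673643 ]), array([304.07911064, 218.63179809])]
```

View pics/s20.png

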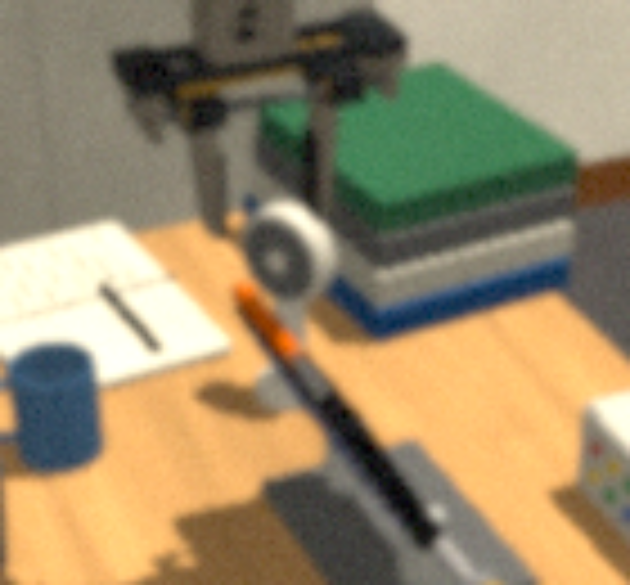

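View pics/t20.png

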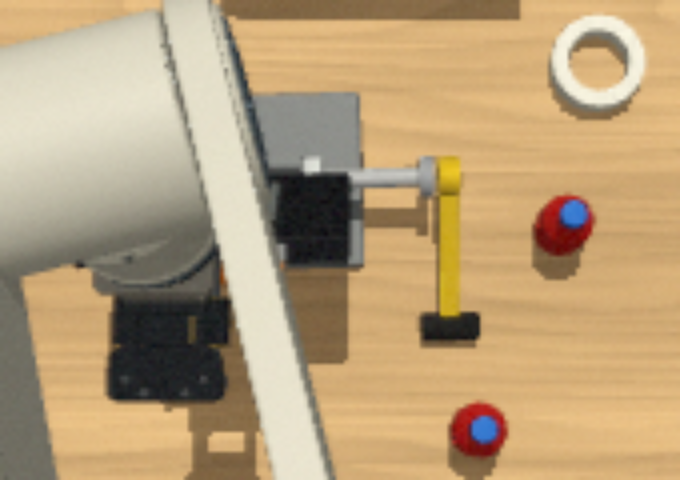

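```bash
python3 - <<'E'
from h import *
t=cap('top');p=sense()['position']
for z in(.088,.123,.15): 
  for w in(-.0375,.0375): print(z,(np.array(proj(t,p+[-.0945,w,z]))-[160,120])*4)
E
```

```text
0.088 [241.0899012  401.45579788]
0.088 [114.38870106 401.26238745]
0.123 [235.8812707 400.0136055]
0.123 [103.87903908 399.80859917]
0.15 [231.55698972 398.81627637]
0.15 [ 95.15220493 398.60142721]
```

The tips and the body outline match the predictions, with the gripper centred over the bar. Descending around it.

Request:
servo_tool --motion '[0,0,0,2,0,0,70,0,0,0,4,0,0,70,0,0,0,6,0,0,70,0,0,0,7.5,0,0,70,0,0,0,8.5,0,0,70,0,0,0,9.1,0,0,70,0,0,0,9.1,0,0,70]'

```text
time_s: 16.9
position: [0.5303, 0.1432, 0.1824]
tcp_rot: [1.21, 1.209, -1.211]
wrist_force: [-0.3, 0.4, -0.6]
finger_gap: 0.0643
```

```bash
python3 - <<'E'
from h import *
go(.530,.1435,.18,0)
s=cap('side')
cv2.imwrite('pics/s21.png',cv2.resize(np.clip(s['frame'][100:200,210:310,::-1]*1.6,0,255).astype(np.uint8),None,fx=6,fy=6,interpolation=cv2.INTER_CUBIC))
E
```

```text
t 16.9 pos [0.5303 0.1432 0.1824] gap 0.0643 F [-0.3  0.4 -0.6]
turn [-0.1  0.   0. ] shift [ 0.24 -0.03 -0.03]
```

View pics/s21.png

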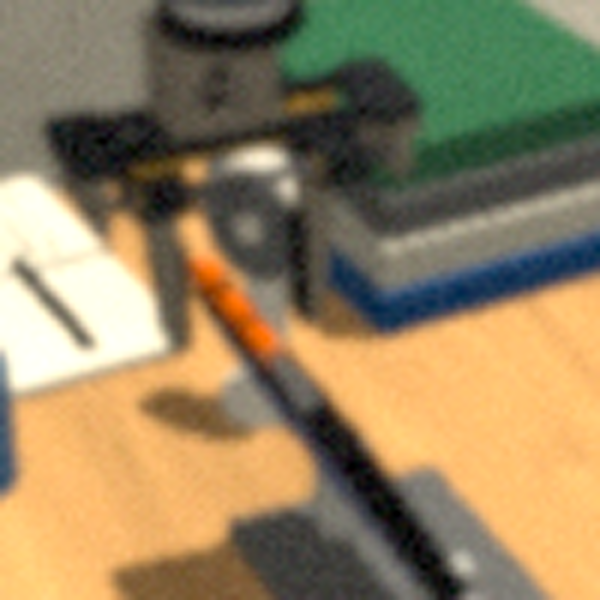

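The tips at crop (172,345) and (308,310) straddle the bar centred at (235,305), and extend about 15 mm below it. Closing.

Request:
servo_tool --motion '[0,0,0,0,0,0,0,0,0,0,0,0,0,0,0,0,0,0,0,0,0,0,0,0,0,0,0,0,0,0,0,0,0,0,0,0,0,0,0,0,0,0,0,0,0,0,0,0,0,0,0,0,0,0,0,0]'

```text
time_s: 17.62
position: [0.5301, 0.1435, 0.1828]
tcp_rot: [1.21, 1.209, -1.21]
wrist_force: [-1.1, 1.0, 0.7]
finger_gap: 0.0151
```

```bash
python3 - <<'E'
from h import *
go(.530,.1435,.18,0)
s=cap('side')
cv2.imwrite('pics/s22.png',cv2.resize(np.clip(s['frame'][100:200,210:310,::-1]*1.6,0,255).astype(np.uint8),None,fx=6,fy=6,interpolation=cv2.INTER_CUBIC))
E
```

```text
t 17.62 pos [0.5301 0.1435 0.1828] gap 0.0151 F [-1.1  1.   0.7]
turn [-0.1  0.   0. ] shift [ 0.28 -0.01  0.  ]
```

View pics/s22.png

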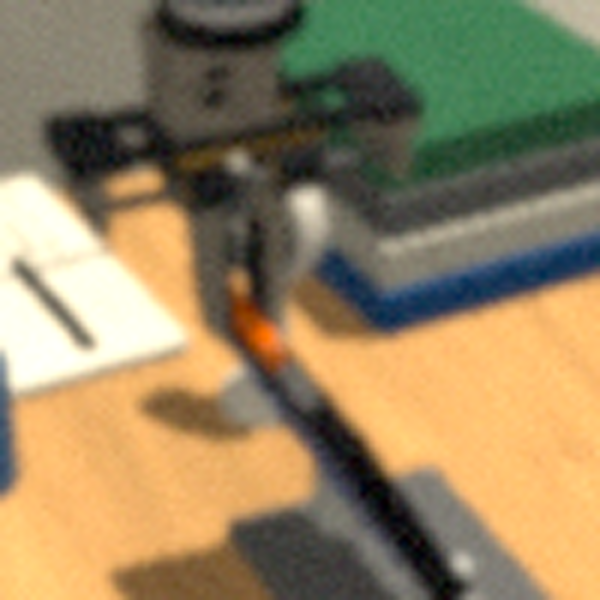

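It's holding the 15–16 mm bar. Raising the display along its arc.

Request:
servo_tool --motion '[0,0,0,-0.4,0.9,0,0,0,0,0,-0.8,1.8,0,0,0,0,0,-1.2,2.7,0,0,0,0,0,-1.5,3.6,0,0,0,0,0,-1.8,4.5,0,0,0,0,0,-2.0,5.5,0,0,0,0,0,-2.1,6.4,0,0,0,0,0,-2.2,7.4,0,0,0,0,0,-2.3,8.4,0,0,0,0,0,-2.4,9.4,0,0]'

```text
time_s: 18.5
position: [0.6253, 0.1449, 0.2068]
tcp_rot: [1.212, 1.21, -1.209]
wrist_force: [-1.9, 8.8, -2.8]
finger_gap: 0.0151
```

Request:
servo_tool --motion '[0,0,0,0,0,0,0,0,0,0,0,0,0,0,0,0,0,0,0,0,0,0,0,0,0,0,0,0]'

```text
time_s: 18.83
position: [0.6253, 0.1448, 0.2068]
tcp_rot: [1.212, 1.21, -1.208]
wrist_force: [0.6, 7.5, 1.0]
finger_gap: 0.0151
```

```bash
python3 - <<'E'
from h import *
go(.626,.1435,.2,0)
s=cap('side','s23.png');t=cap('top')
for n,d,roi in(('s',s,(225,115,310,180)),('t',t,(180,130,245,200))): print(n,blobs(d['frame'],(4,150,90),(18,255,255),roi)[0])
for x in(.62,.626,.632): print(proj(s,[x,.1435,.255]),proj(t,[x,.1435,.255]))
cv2.imwrite('pics/s23c.png',cv2.resize(np.clip(s['frame'][100:230,220:350,::-1]*1.6,0,255).astype(np.uint8),None,fx=4.5,fy=4.5,interpolation=cv2.INTER_CUBIC))
cv2.imwrite('pics/t23.png',cv2.resize(np.clip(t['frame'][90:220,160:330,::-1]*1.3,0,255).astype(np.uint8),None,fx=4,fy=4))
E
```

```text
t 18.83 pos [0.6253 0.1448 0.2068] gap 0.0151 F [0.6 7.5 1. ]
turn [-0.1 -0.1 -0.1] shift [0.68 0.07 0.13]
s [(array([280.43, 143.14]), [278, 141, 6, 6, 28])]
t [(array([220.92, 152.42]), [220, 150, 3, 5, 12])]
(np.float64(274.4117680731125), np.float64(140.20760225428074)) (np.float64(210.45711393439024), np.float64(153.72442627830233))
(np.float64(276.07743070902757), np.float64(139.84801499017163)) (np.float64(210.4863305652011), np.float64(151.54726206714753))
(np.float64(277.7386280060029), np.float64(139.48939171419434)) (np.float64(210.51551607527722), np.float64(149.3724169101746))
```

View pics/s23c.png

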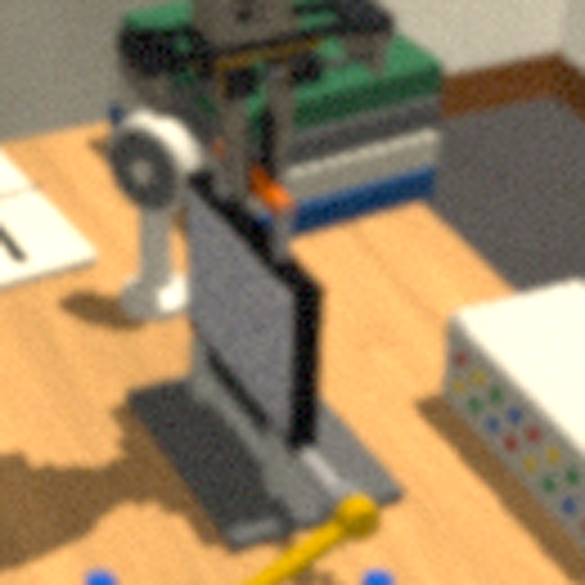

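View pics/t23.png

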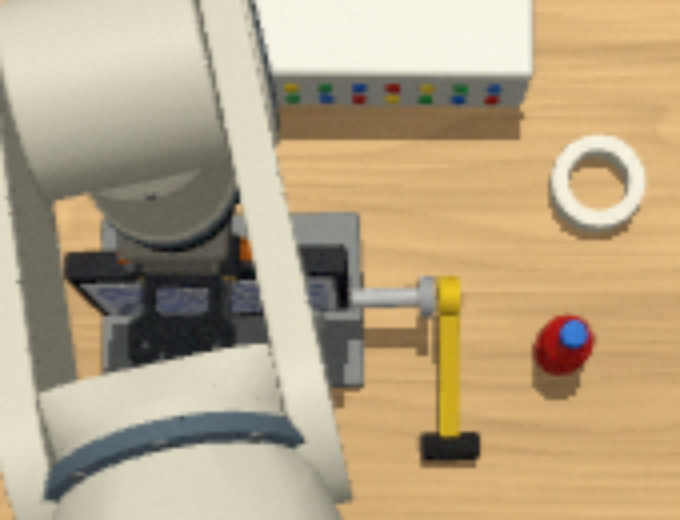

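```bash
python3 - <<'E'
from h import *
s=cap('side');t=cap('top')
r,m=blobs(t['frame'],(20,130,60),(32,255,255),(255,150,290,220));print(r)
print('hub',onz(t,272.2,163.3,.066),'foot',onz(t,160+450/4,90+446/4,.02))
print('bar',onz(t,220.9,152.4,.255), tri(s,(280.4,143.1),t,(220.9,152.4)))
# panel right edge in the side view: bottom/top corners of the right end of panel (mid-thickness), projected for tilts
for th in(-.1,-.05,0,.05,.1):
  for hx in(.629,):
    P=lambda r:(np.array(proj(s,[hx-r*np.sin(th),.0435,.06+r*np.cos(th)]))-[220,100])*4.5
    print(th,P(.155).round(0),P(.03).round(0),'post',((np.array(proj(s,[hx-.195*np.sin(th),.0935,.06+.195*np.cos(th)]))-[220,100])*4.5).round(0))
E
```

```text
[(array([271.87, 177.87]), [269, 159, 7, 41, 214])]
hub [ 0.62889566 -0.0349743   0.066     ] foot [ 0.50808848 -0.03836087  0.02      ]
bar [0.62383763 0.11526148 0.255     ] (array([0.6256246 , 0.11429748, 0.25743185]), np.float64(0.004771656778242835))
-0.1 [334. 288.] [313. 433.] post [310. 206.]
-0.05 [324. 290.] [311. 433.] post [297. 207.]
0 [314. 292.] [309. 434.] post [285. 210.]
0.05 [304. 295.] [307. 434.] post [272. 213.]
0.1 [294. 298.] [305. 435.] post [260. 217.]
```

The panel's top right corner is at crop (311,291) and the bar end at (283,205), which match a tilt of 0 to 0.01 rad. One last look at the whole scene.

View pics/s23.png

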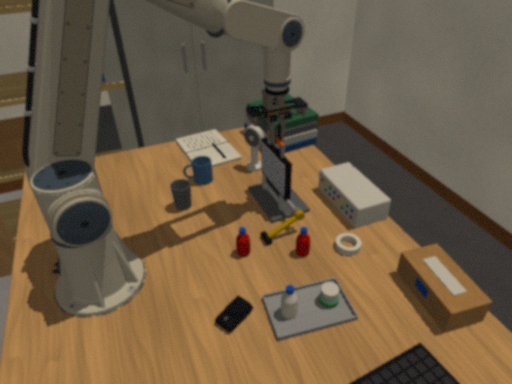

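The bottle is upright on the tray at (289,303), the kickstand foot is down at (266,237), and the display is upright with its bar gripped near (278,142). The bystanders look unmoved. Handing in.

```bash
python3 - <<'E'
from h import *
st=sense();print(st['time_s'],st['finger_gap'],abs(st['qd']).max())
print(ticket.finish_job())
E
```

```text
19.0333 0.014840602243402718 0.0012364105469343867
the job is handed in; nothing more can be done
None
```

I finished all three steps in order and handed the job in at about 19 s, with the gripper still holding the display upright. The hand-in gives no verdict, so the results below are my own checks.

1. **Bottle:** I gripped the white bottle by its body and set it down in the free front half of the tray. I felt the contact (about 5 N), then opened the fingers and backed off. The last picture shows it upright.
2. **Kickstand:** I pushed it over centre from behind with shut fingers, and it sank down by itself. Its foot was seen at pixel (266,237), against (265,237) expected when fully down. The robot is clear of it.
3. **Display:** I pinched the handle bar and swung it up along its arc. The panel corner and bar end match a tilt of 0 to 0.01 rad. The arm was still and the finger opening was 15 mm on the 16 mm bar.

**What disagreed:**
- **Height reading:** the side camera showed the fingers about 30–35 mm higher than the reported TCP height. I went by the pictures and checked contact by force. The pictures put the grasp point within about 10 mm of the bar's centre, and the reported height puts it about 30 mm away. Both are inside the 45 mm limit.
- **Sideways force:** the wrist felt a steady 7–8 N sideways while holding the display. I think this is slight misalignment with the stand, and I left it.
- **Bystanders:** I checked by eye in the pictures that they had not moved, but did not measure them. The two red bottles also look unmoved.

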